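Take the pre-filter out of the fume extractor and show it

TASK

The pre-filter of the bench fume extractor is due for a look: swing the extractor's top flap right up by its stirrup handle and let go, so that it stands open by itself. Then take the slim pre-filter cassette (the one in the front slot, next to the air intake) by its tab and draw it straight up out of its guides, leaving the thick main filter behind it seated; keep the cassette upright all the way so that no dust falls off, and leave the other things on the bench alone. Finish holding the cassette in the gripper, still, free of everything else, well clear above the height of the extractor's rim, upright and with its broad mesh face turned square to the robot's cart for inspection; do not put it down or let go, and leave the flap standing open.

Things in the scene. Friction and masses are not known exactly. Their poses are not given: they have to be found in the camera images.
- extractor: grey bench fume extractor, fixed; 200 deep (x -105 to +95 mm), 180 wide, rim 130 mm high. Origin on the bench; x from louvred front to rear, z up. Under the flap an open chamber, x -95 to +30, y -72 to +72 mm, floor at z 12. Two upright slots across it between side rails that end at z 92: front (pre-filter) at x -58, rear (main filter) at x -12 mm; above the rails fingers have room
- flap (a joint): flap hinge, rad: 0 closed flat on the rim (starts up to 0.12 ajar), 1.57 upright, stop at 1.95. Axis along the extractor's y at the rear; the front edge swings up and back. Stiff hinge (0.18 N m friction, 140 g flap): it stays at any angle where it is left; 2 to 3 N at the handle moves it
- flap_hinge (a point): point on the hinge axis, mid-width: extractor x +30 mm, z 133 mm. Its axes turn with the flap
- flap_bar (a point): centre of the flap's round handle bar: 10 mm thick, parallel to the hinge axis, 60 mm free between its arms, 181 mm from the hinge axis, 44 mm ahead of the flap plate in its plane (straddle it with fingers open 50 mm at most). Closed: 46 mm in front of the extractor, 133 mm above the bench. It can turn between the pads. Axes turn with the flap, y along the bar
- prefilter: slim grey pre-filter cassette, 12 mm thick (its x), 140 wide (y), frame 85 high, mesh of ribs over a grey mat; about 120 g, loose in the front slot with 1.5 to 2 mm play, underside on the chamber floor. Origin: centre of its underside, z up, x normal to its broad face. Hidden until the flap is lifted
- prefilter_tab (a point): middle of the cassette's pull tab, 99 mm above its underside: a block 26 mm wide (cassette y), 10 mm thick (cassette x), rising 26 mm above the frame's top edge (frame top 85 mm, tab top 111 mm). Nothing within 30 mm of it sideways above the frame top once the flap is open
- main_filter: thick main filter, 28 x 140 x 80 mm with white pleats in an aluminium frame and two black lugs at its ends (9 mm high); 350 g, loose in the rear slot. Origin: centre of its underside, z up, x normal to its face. Stays where it is
- bench_front (a point): fixed point at the front edge of the bench; its x axis points straight away from the robot's cart, z up. The cassette is square to the cart when its x axis is parallel to this x axis, either way round
- solder_spool: spool of solder, 56 x 62 x 60 mm, standing on the bench; bystander
- needle_pliers: pliers lying on the bench, 35 x 138 x 8 mm; bystander
- wound_stator: round wound stator, 75 mm across, 42 mm high; bystander

How it is judged:
By the outcome, as a careful person would: the job done as asked, in the order asked, and still so for the second after the job is handed in, while the arm keeps its last pose, push and grip.
It also fails if it takes over 58 s, if anything falls off the work surface, if the arm or the gripper's body presses on something with over 40 N, if the wrist force passes 120 N, or if a joint passes its speed limit or range.

ROBOT

A 6-joint arm with a two-finger parallel gripper is mounted at the origin on a cart in front of the work surface, level with it; the furniture and walls round the work are solid. World frame = base frame: x ahead of the robot, y to its left, z up, the work surface at z = 0. Lengths are in m, angles in degrees, forces in N, time in s.
With the tool pointing down it reaches from about 0.3 to 0.75 m from the base axis. Payload 8.5 kg.
Tool frame: the origin (TCP) lies midway between the tips of the shut fingers; the grasp point (between the pads) lies 19 mm behind it; z points along the fingers, y is the line along which they close (so a half turn about z gives the same grasp; the last joint's range is limited). The gripper opens to 85 mm and grips with 20 to 120 N. Pads are 22 mm wide; open, the fingers measure 114 mm over their backs; the gripper's body (76 mm by 85 mm) begins 54 mm behind the grasp point. The pads swing forward as they close: fully open they stand 13 mm farther back than shut.
Start: joints at [-82.924, 21.807, 74.336, -0, 83.858, -12.336], TCP at [0.183, -0.519, 0.195] pointing down, gripper open.
Joint ranges: [-178.18, 178.18], [-50.72, 133.34], [12.68, 142.11], [-81.47, 261.47], [9.98, 163.14], [-165.26, 165.26]. Speed limits (degrees/s): [136.94, 136.94, 180, 180, 180, 180].

INTERFACE

Orientations are given as a 3x3 rotation matrix whose columns are the frame's x, y, z axes.
In Python, from rig import env, viewer, recognise, pinpoint gives the robot as it stands.
- The arm moves only by the tool move_arm, never from a script. Its argument "plan" is text: rows parted by semicolons, each of 7 numbers parted by spaces: the shift along the tool's x, y, z in m, then the turn, a rotation vector about the tool's x, y, z in rad, then the finger opening in m, from 0 to 0.0854. A call has 1 to 12 rows; each row shifts and turns the commanded pose from where the row before left it, along the tool's axes as they then stand; what a row does not reach is not made up. A row lasts 1/8 s, in which the tool goes at most 62.5 mm and 10.7 degrees, less where a joint would pass 70% of its speed; a pose out of reach is approached as far as the arm can. A call is refused whole if a number of a shift passes 0.0625 or a number of a turn 0.188, either way. A call with a gripper value outside its range is refused whole. The fingers move at their own pace and stop on an object; "grip_force" is the grip in N (left out, the last holds). Time passes only in rows, so rows that do not move let the fingers close. It gives the time, the measured TCP pose, the force, the opening and the grip force at its end, in the units of the state.
- env.observe(): the state, without advancing time (a new reading comes with each control period).
- viewer.get_image(name): name is "scene" or "top" or "wrist"; returns (picture, depth): 420x560x3 uint8, red, green, blue; 420x560 float32, m along the optical axis (not along the pixel's ray), 0 where there is no reading.
- viewer.calibration(name): a dict with "fx", "fy", "cx", "cy" (pixels), "R" (3x3) and "t" (3): a world point X has camera coordinates R X + t. Camera axes: x right, y down, z forward; pixel columns grow to the right and rows downward; lengths in m; the calibration is good to about 2 mm. A picture is of the moment at which its call begins: read the wrist's pose just before it. calibration takes no time and is no camera call; for the wrist camera it gives the pose at the moment of the call.
- env.close_job(): hands the job in; it is judged then, once.
Trained networks look in the newest picture that a camera, given by its name, has taken for a name from the list of things; names that differ only in an ending like _2 or _b are one class to them, and where a whole thing is asked for, a point or a joint stands for the part that bears it (a point fixed in the world has none). Each returns a list of dicts, best first, with "conf" (0 to 1); they miss things now and then, are a little off and sometimes report something else, mostly with a low value. They report only what shows in the picture. A call takes as long as a camera call.
- recognise(camera, name): "extent" ([centre column, centre row, width, height] in pixels, round what is visible of it).
- pinpoint(camera, name): "pixel" ([column, row] in pixels: a listed point, or the origin of a listed thing).
The state is a dict: "time_s": time; "q": joint angles; "qvel": joint speeds; "joint_efforts": joint torques, N m; "position": TCP position; "tool_rot": TCP orientation; "ft_force": force on the tool from outside, world axes, zero at the start; "wrist_torque": the same for the moment, N m; "grip_width": finger opening in m; "gripper_force": force on a finger pad.
Only numpy, scipy, OpenCV 4.12 (cv2) and the standard library are available. Lean on these libraries where they do the work, as an engineer would, in place of code of your own. Each camera call takes 0.05 s, during which the arm holds its last target. There are 200 camera calls.

## Working session

There is one attempt and no reset: what is moved stays moved. The work goes in short steps, Python scripts to look and compute and a tool call to move; the robot and the scene stay as the last step left them, time stands still between calls to the robot, and variables do not carry over. Pictures are saved under pics/ and viewed, at most 10 in all, crops included, and the job is handed in when it is done.

Besides the shell and the picture viewer there is one more tool, called after "Request:" by a JSON object that holds its "api" and its "payload", one argument or row to a line. move_arm: Moves the arm, as the interface text tells. Its arguments: {"type":"object","properties":{"plan":{"type":"string"},"grip_force":{"type":"number"}},"required":["plan"]}

```bash
ls; mkdir -p pics; cat > h.py <<'E'
import numpy as np, cv2
from rig import env, viewer, recognise, pinpoint
def cal(c):
    k=viewer.calibration(c); return k,np.array(k["R"]),np.array(k["t"])
def ray(c,px):
    k,R,t=cal(c); d=R.T@np.array([(px[0]-k["cx"])/k["fx"],(px[1]-k["cy"])/k["fy"],1]); return -R.T@t,d
def on_z(c,px,z):
    o,d=ray(c,px); return o+d*(z-o[2])/d[2]
def by_depth(c,px,dep):
    o,d=ray(c,px); u,v=int(round(px[0])),int(round(px[1])); p=dep[max(v-2,0):v+3,max(u-2,0):u+3]; p=p[p>0]
    return o+d*np.median(p) if len(p) else None
def proj(c,X):
    k,R,t=cal(c); p=R@np.array(X)+t; return [k["fx"]*p[0]/p[2]+k["cx"],k["fy"]*p[1]/p[2]+k["cy"]]
def save(c,n):
    im,d=viewer.get_image(c); cv2.imwrite("pics/"+n,im[:,:,::-1]); return im,d
E
python3 - <<'E'
from h import *
np.set_printoptions(precision=4,suppress=True)
ims=[]
for c in ("scene","top"):
    im,d=viewer.get_image(c); ims.append(im)
    np.save(f"{c}_d.npy",d)
    for n in ("extractor","flap_hinge","flap_bar","bench_front","solder_spool","needle_pliers","wound_stator"):
        for r in pinpoint(c,n)[:2]: print(c,n,r["conf"],np.round(r["pixel"],1),by_depth(c,r["pixel"],d))
cv2.imwrite("pics/a.png",cv2.resize(np.vstack(ims)[:,:,::-1],(400,600),interpolation=cv2.INTER_AREA))
print(env.observe()["tool_rot"],env.observe()["time_s"])
for c in("scene","top"):
    k,R,t=cal(c);print(c,-R.T@t,R[2],k["fx"])
E
```

```text
pics
scene extractor 0.89 [237.  247.5] [0.4711 0.1135 0.0571]
scene flap_hinge 0.67 [232.2 197.8] [0.578  0.0744 0.1361]
scene flap_bar 0.68 [254.  220.2] [0.42   0.0943 0.1422]
scene needle_pliers 0.74 [155.9 307.9] [0.4034 0.324  0.0069]
scene wound_stator 0.6 [363.3 215.7] [ 0.2    -0.0149  0.2145]
top extractor 0.67 [259.2 201.3] [0.5476 0.0586 0.1368]
top flap_hinge 0.92 [258.4 182.8] [0.6018 0.0622 0.1296]
top flap_bar 0.97 [244.6 248.5] [0.4168 0.0945 0.1415]
top flap_bar 0.74 [257.6 202.9] [0.5426 0.0627 0.1387]
top bench_front 0.81 [279.7 272.3] [0.3668 0.0005 0.0027]
top solder_spool 0.54 [355.8 250.2] [ 0.4271 -0.2142  0.0601]
top needle_pliers 0.65 [173.  256.2] [ 0.4103  0.3164 -0.0003]
top wound_stator 0.93 [393.6 206.7] [ 0.5598 -0.3304  0.0378]
[[ 0.9432  0.3323 -0.    ]
 [ 0.3323 -0.9432  0.    ]
 [-0.     -0.0001 -1.    ]] 0.8
scene [-0.3283  0.4698  0.5207] [ 0.7893 -0.4697 -0.3954] 425.6322092594037
top [ 0.2437 -0.004   1.4204] [ 0.1935  0.0075 -0.9811] 483.4308276477255
```

View pics/a.png

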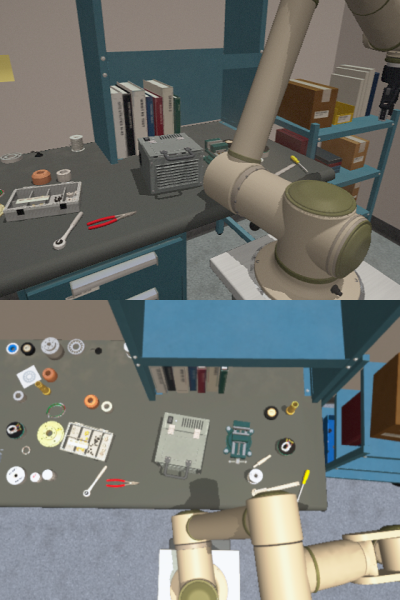

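```bash
cat >> h.py <<'E'
from scipy.spatial.transform import Rotation as Rn
def down(yaw_y):  # tool pointing down, tool y axis at heading yaw_y (deg)
    a=np.radians(yaw_y); y=np.array([np.cos(a),np.sin(a),0]); z=np.array([0,0,-1.]); return np.column_stack([np.cross(y,z),y,z])
def rows(wps,op,start=None):
    """wps: list of (pos,R,nrows); prints rounded tool-frame rows."""
    o=env.observe(); p,R=(np.array(o["position"]),np.array(o["tool_rot"])) if start is None else start
    out=[]
    for tp,tR,n in wps:
        for i in range(n):
            f=1/(n-i)
            rv=Rn.from_matrix(R.T@tR).as_rotvec()*f; s=R.T@((np.array(tp)-p)*f)
            s=np.round(s,4); rv=np.round(rv,4)
            p=p+R@s; R=R@Rn.from_rotvec(rv).as_matrix(); out.append(" ".join(f"{v:g}" for v in [*(s+0.),*(rv+0.),op]))
    for i in range(0,len(out),12): print("; ".join(out[i:i+12]),"\n")
    return p,R
def cloud(c,d):
    k,R,t=cal(c); v,u=np.mgrid[:420,:560]; X=np.stack([(u-k["cx"])/k["fx"]*d,(v-k["cy"])/k["fy"]*d,d],-1); return (X-t)@R
E
python3 - <<'E'
from h import *
np.set_printoptions(precision=4,suppress=True)
P=cloud("top",np.load("top_d.npy")); 
# flap plate fit
q=P.reshape(-1,3); m=(abs(q[:,0]-.53)<.06)&(abs(q[:,1]-.07)<.05)&(q[:,2]>.11)&(q[:,2]<.2); q=q[m]
A=np.c_[q[:,:2],np.ones(len(q))]; s=np.linalg.lstsq(A,q[:,2],rcond=None)[0]
r=q[:,2]-A@s; k=abs(r)<.004; s=np.linalg.lstsq(A[k],q[k,2],rcond=None)[0]; print("plane",s,k.sum(),r.std())
# bench front edge: per column last row with |z|<.02
pts=[]
for u in list(range(20,240,10))+[430]:
    col=P[:,u]; v=np.where(abs(col[:,2])<.012)[0]
    if len(v): pts.append(col[v.max()])
pts=np.array(pts); print(pts[::4]); 
print("edge deg",np.degrees(np.polyfit(pts[:,1],pts[:,0],1)[0]))
for u in (200,260,330): print("col",u,[(v,P[v,u].round(3).tolist()) for v in range(60,180,20)])
print("shelf uprights/heights",P[95,200],P[60,260])
rows([((.38,.10,.40),down(-9.9),14)],.036)
E
```

```text
plane [-0.0467  0.0073  0.163 ] 1362 0.0030504316627666525
[[ 0.3117  0.7642 -0.0104]
 [ 0.313   0.6439 -0.0054]
 [ 0.3117  0.5266 -0.0064]
 [ 0.3135  0.4104 -0.0106]
 [ 0.315   0.2924 -0.0087]
 [ 0.3137  0.1749 -0.0089]]
edge deg 3.711343596200172
col 200 [(60, [0.841, 0.197, 0.359]), (80, [0.771, 0.188, 0.394]), (100, [0.771, 0.205, 0.289]), (120, [0.838, 0.256, 0.0]), (140, [0.771, 0.252, 0.005]), (160, [0.706, 0.249, 0.007])]
col 260 [(60, [0.844, 0.053, 0.356]), (80, [0.773, 0.05, 0.392]), (100, [0.81, 0.059, 0.209]), (120, [0.807, 0.064, 0.08]), (140, [0.775, 0.067, -0.001]), (160, [0.712, 0.066, -0.006])]
col 330 [(60, [0.846, -0.115, 0.356]), (80, [0.792, -0.114, 0.361]), (100, [0.91, -0.151, -0.001]), (120, [0.843, -0.15, 0.0]), (140, [0.778, -0.15, -0.001]), (160, [0.712, -0.149, 0.001])]
shelf uprights/heights [0.7703 0.2005 0.3183] [0.8439 0.0534 0.3565]
0.028 -0.037 -0.0147 0 0 -0.0757 0.036; 0.0307 -0.0348 -0.0147 0 0 -0.0757 0.036; 0.0332 -0.0324 -0.0147 0 0 -0.0757 0.036; 0.0356 -0.0297 -0.0147 0 0 -0.0756 0.036; 0.0377 -0.027 -0.0147 0 0 -0.0757 0.036; 0.0397 -0.024 -0.0147 0 0 -0.0756 0.036; 0.0414 -0.021 -0.0147 0 0 -0.0757 0.036; 0.0428 -0.0178 -0.0147 0 0 -0.0756 0.036; 0.0441 -0.0145 -0.0146 0 0 -0.0757 0.036; 0.045 -0.0111 -0.0147 0 0 -0.0756 0.036; 0.0457 -0.0077 -0.0146 0 0 -0.0757 0.036; 0.0462 -0.0042 -0.0147 0 0 -0.0756 0.036 

0.0464 -0.0008 -0.0146 0 0 -0.0757 0.036; 0.0463 0.0028 -0.0147 0 0 -0.0756 0.036
```

Request:
{"api": "move_arm", "payload": {
  "plan": "0.028 -0.037 -0.0147 0 0 -0.0757 0.036; 0.0307 -0.0348 -0.0147 0 0 -0.0757 0.036; 0.0332 -0.0324 -0.0147 0 0 -0.0757 0.036; 0.0356 -0.0297 -0.0147 0 0 -0.0756 0.036; 0.0377 -0.027 -0.0147 0 0 -0.0757 0.036; 0.0397 -0.024 -0.0147 0 0 -0.0756 0.036; 0.0414 -0.021 -0.0147 0 0 -0.0757 0.036; 0.0428 -0.0178 -0.0147 0 0 -0.0756 0.036; 0.0441 -0.0145 -0.0146 0 0 -0.0757 0.036; 0.045 -0.0111 -0.0147 0 0 -0.0756 0.036; 0.0457 -0.0077 -0.0146 0 0 -0.0757 0.036; 0.0462 -0.0042 -0.0147 0 0 -0.0756 0.036"
}}

```text
time_s: 2.3
position: [0.352, 0.0131, 0.3714]
tool_rot: [[0.316, 0.949, 0.001], [0.949, -0.316, -0.0], [-0.0, 0.001, -1.0]]
ft_force: [1.6, -0.9, 0.1]
grip_width: 0.036
gripper_force: 0.0
```

Request:
{"api": "move_arm", "payload": {
  "plan": "0.0464 -0.0008 -0.0146 0 0 -0.0757 0.036; 0.0463 0.0028 -0.0147 0 0 -0.0756 0.036; 0 0 0 0 0 0 0.036; 0 0 0 0 0 0 0.036"
}}

```text
time_s: 2.8
position: [0.3798, 0.0997, 0.3997]
tool_rot: [[0.172, 0.985, -0.001], [0.985, -0.172, -0.0], [-0.0, -0.001, -1.0]]
ft_force: [-0.7, 0.2, 0.2]
grip_width: 0.0358
gripper_force: 0.0
```

```bash
python3 - <<'E'
from h import *
np.set_printoptions(precision=4,suppress=True)
o=env.observe(); print(o["position"],o["tool_rot"],o["q"],o["grip_width"],o["time_s"])
for c in ("wrist","scene"):
    im,d=save(c,f"b_{c}.png"); np.save(f"{c}_b.npy",d)
    for n in ("flap_bar","flap_hinge","extractor"):
        for r in pinpoint(c,n)[:2]: print(c,n,r["conf"],np.round(r["pixel"],1),by_depth(c,r["pixel"],d))
E
```

```text
[0.3798 0.0997 0.3997] [[ 0.1722  0.9851 -0.0006]
 [ 0.9851 -0.1722 -0.0002]
 [-0.0003 -0.0005 -1.    ]] [ -2.6859   1.0916  68.3194  -0.0152 110.6215   7.2244] 0.03581753048746518 2.8
wrist flap_bar 0.65 [311.9 159.6] [0.4225 0.0965 0.1456]
wrist flap_hinge 0.66 [459.2 158. ] [0.6039 0.0639 0.1299]
wrist extractor 0.92 [399.2 146.8] [0.5289 0.0924 0.1393]
wrist extractor 0.51 [309.5 161.7] [0.4195 0.0944 0.1448]
scene flap_bar 0.56 [250.9 221.9] [0.4208 0.1014 0.1395]
scene flap_hinge 0.57 [232.7 196.6] [0.5867 0.0691 0.1354]
scene extractor 0.66 [239.1 246.4] [0.4692 0.109  0.0597]
```

View pics/b_wrist.png

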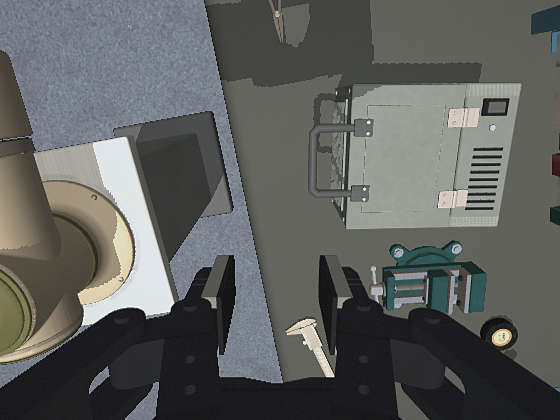

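```bash
python3 - <<'E'
from h import *
np.set_printoptions(precision=4,suppress=True)
P=cloud("wrist",np.load("wrist_b.npy")); 
b=P[140:185,306:324]; 
for r in range(0,45,8): print([(round(x[0],3),round(x[1],3),round(x[2],3)) for x in b[r][::2] if x[2]>.1])
q=b.reshape(-1,3); q=q[q[:,2]>.137]; print(len(q),q.mean(0),q.min(0),q.max(0))
print("bar yaw",np.degrees(np.polyfit(q[:,1],q[:,0],1)[0]))
# arms ends (row extent)
# front edge & side edges of flap top
w=P.reshape(-1,3); m=(w[:,2]>.12)&(w[:,2]<.16)&(w[:,0]>.44)&(w[:,0]<.73)&(abs(w[:,1]-.08)<.15); h=w[m][:,:2].astype(np.float32)
print(cv2.minAreaRect(h), len(h))
x=w[m]; f=x[(x[:,0]<.56)]; A=np.c_[f[:,:2],np.ones(len(f))]; s=np.linalg.lstsq(A,f[:,2],rcond=None)[0]
k=abs(f[:,2]-A@s)<.003; print(np.linalg.lstsq(A[k],f[k,2],rcond=None)[0])
E
```

```text
[(np.float64(0.424), np.float64(0.12), np.float64(0.145)), (np.float64(0.426), np.float64(0.12), np.float64(0.147)), (np.float64(0.429), np.float64(0.12), np.float64(0.145)), (np.float64(0.431), np.float64(0.119), np.float64(0.146))]
[(np.float64(0.423), np.float64(0.111), np.float64(0.144)), (np.float64(0.425), np.float64(0.111), np.float64(0.146)), (np.float64(0.427), np.float64(0.11), np.float64(0.146)), (np.float64(0.43), np.float64(0.11), np.float64(0.143))]
[(np.float64(0.421), np.float64(0.101), np.float64(0.144)), (np.float64(0.424), np.float64(0.101), np.float64(0.146)), (np.float64(0.426), np.float64(0.101), np.float64(0.146)), (np.float64(0.429), np.float64(0.1), np.float64(0.143))]
[(np.float64(0.42), np.float64(0.092), np.float64(0.145)), (np.float64(0.422), np.float64(0.092), np.float64(0.146)), (np.float64(0.425), np.float64(0.091), np.float64(0.146)), (np.float64(0.427), np.float64(0.091), np.float64(0.144))]
[(np.float64(0.416), np.float64(0.082), np.float64(0.142)), (np.float64(0.418), np.float64(0.082), np.float64(0.145)), (np.float64(0.421), np.float64(0.082), np.float64(0.146)), (np.float64(0.423), np.float64(0.082), np.float64(0.146)), (np.float64(0.426), np.float64(0.08), np.float64(0.141))]
[(np.float64(0.415), np.float64(0.072), np.float64(0.143)), (np.float64(0.417), np.float64(0.073), np.float64(0.145)), (np.float64(0.419), np.float64(0.072), np.float64(0.146)), (np.float64(0.422), np.float64(0.072), np.float64(0.145))]
373 [0.4224 0.0942 0.1497] [0.3929 0.0663 0.1405] [0.431  0.1705 0.5798]
bar yaw 2.8634655544471554
((0.5492687225341797, 0.07316825538873672), (0.18071240186691284, 0.23553891479969025), 80.39584350585938) 23738
[-0.0385  0.0068  0.1591]
```

```bash
python3 - <<'E'
from h import *
rows([((.4235,.0965,.19),down(-10),5),((.4235,.0965,.1225),down(-10),5)],.036)
E
```

```text
0.0009 0.0087 0.042 0 0 0.0001 0.036; 0.0009 0.0087 0.042 0 0 0.0001 0.036; 0.0009 0.0087 0.042 0 0 0.0002 0.036; 0.0009 0.0087 0.042 0 0 0.0001 0.036; 0.0009 0.0086 0.042 0 0 0.0002 0.036; 0 0 0.0135 0 0 0 0.036; 0 0 0.0135 0 0 0 0.036; 0 0 0.0135 0 0 0 0.036; 0 0 0.0135 0 0 0 0.036; 0 0 0.0135 0 0 0 0.036
```

Request:
{"api": "move_arm", "payload": {
  "plan": "0.0009 0.0087 0.042 0 0 0 0.036; 0.0009 0.0087 0.042 0 0 0 0.036; 0.0009 0.0087 0.042 0 0 0 0.036; 0.0009 0.0087 0.042 0 0 0 0.036; 0.0009 0.0086 0.042 0 0 0 0.036; 0 0 0.0135 0 0 0 0.036; 0 0 0.0135 0 0 0 0.036; 0 0 0.0135 0 0 0 0.036; 0 0 0.0135 0 0 0 0.036; 0 0 0.0135 0 0 0 0.036; 0 0 0 0 0 0 0.036; 0 0 0 0 0 0 0.036",
  "grip_force": 30
}}

```text
time_s: 4.7
position: [0.4239, 0.0969, 0.123]
tool_rot: [[0.172, 0.985, 0.001], [0.985, -0.172, -0.0], [0.0, 0.001, -1.0]]
ft_force: [-0.7, -0.4, 0.2]
grip_width: 0.036
gripper_force: 0.0
```

Request:
{"api": "move_arm", "payload": {
  "plan": "0 0 0 0 0 0 0; 0 0 0 0 0 0 0; 0 0 0 0 0 0 0; 0 0 0 0 0 0 0; 0 0 0 0 0 0 0",
  "grip_force": 30
}}

```text
time_s: 5.32
position: [0.4235, 0.097, 0.1225]
tool_rot: [[0.172, 0.985, -0.0], [0.985, -0.172, 0.0], [-0.0, -0.0, -1.0]]
ft_force: [0.4, -0.2, 0.7]
grip_width: 0.0001
gripper_force: 0.0
```

```bash
python3 - <<'E'
from h import *
o=env.observe(); print(o["position"],o["ft_force"],o["grip_width"])
p=np.array(o["position"]); a=np.radians(-10); ex=np.array([np.cos(a),np.sin(a),0]); z=np.array([0,0,1])
w=[]
for th in np.linspace(0.047,1.68,25)[1:]:
    dx=.181*(np.cos(.047)-np.cos(th)); dz=.181*(np.sin(th)-np.sin(.047)); w.append((np.array([.4235,.0965,.1225])+dx*ex+dz*z,down(-10),1))
rows(w,0)
E
```

```text
[0.42352783 0.09697924 0.12251814] [ 0.36979414 -0.16833112  0.68789567] 7.809051292270257e-05
-0.0005 0.0011 -0.0123 0 0 0.0018 0; 0 0.0018 -0.0121 0 0 0 0; 0 0.0026 -0.0121 0 0 0 0; 0 0.0035 -0.0118 0 0 0 0; 0 0.0043 -0.0115 0 0 0 0; 0 0.005 -0.0113 0 0 0 0; 0 0.0058 -0.0108 0 0 0 0; 0 0.0065 -0.0105 0 0 0 0; 0 0.0072 -0.01 0 0 0 0; 0 0.0079 -0.0094 0 0 0 0; 0 0.0085 -0.0089 0 0 0 0; 0 0.009 -0.0084 0 0 0 0 

0 0.0097 -0.0076 0 0 0 0; 0 0.0101 -0.007 0 0 0 0; 0 0.0106 -0.0063 0 0 0 0; 0 0.011 -0.0056 0 0 0 0; 0 0.0113 -0.0048 0 0 0 0; 0 0.0116 -0.0041 0 0 0 0; 0 0.0119 -0.0032 0 0 0 0; 0 0.0121 -0.0024 0 0 0 0; 0 0.0122 -0.0016 0 0 0 0; 0 0.0123 -0.0007 0 0 0 0; 0 0.0123 0.0001 0 0 0 0; 0 0.0123 0.0009 0 0 0 0
```

```bash
python3 - <<'E'
from h import *
np.set_printoptions(precision=4,suppress=True)
iw,d=viewer.get_image("wrist"); 
for r in pinpoint("wrist","flap_bar")[:2]: print(r,by_depth("wrist",r["pixel"],d))
s,d2=viewer.get_image("scene"); 
for r in pinpoint("scene","flap_bar")[:2]: print(r,by_depth("scene",r["pixel"],d2))
print("TCP in scene",proj("scene",env.observe()["position"]),"in wrist",proj("wrist",env.observe()["position"]))
c=cv2.resize(s[150:290,180:320],(420,420),interpolation=cv2.INTER_CUBIC)
i=np.hstack([iw[:, 140:500],c])
np.save("wrist_c.npy",d)
cv2.imwrite("pics/c.png",i[:,:,::-1])
E
```

```text
{'pixel': [274.0, 262.8], 'conf': 0.64} [0.425  0.1088 0.1731]
{'pixel': [251.0, 220.8], 'conf': 0.82} [0.0641 0.2767 0.3223]
TCP in scene [np.float64(252.29611888355038), np.float64(228.110787968721)] in wrist [np.float64(275.90117566088094), np.float64(242.66311362336137)]
```

View pics/c.png

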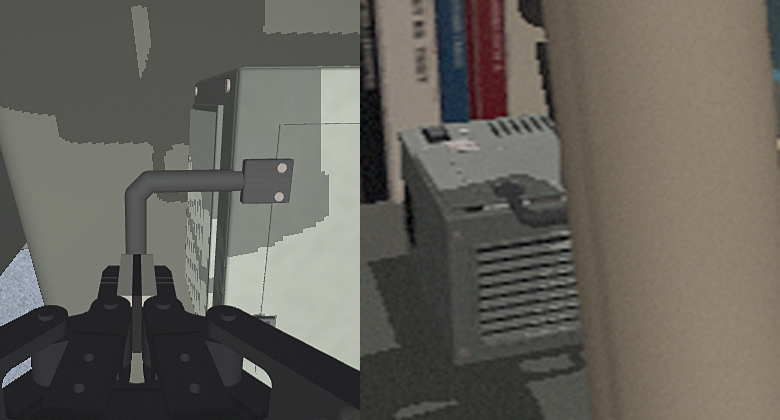

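```bash
python3 - <<'E'
from h import *
np.set_printoptions(precision=4,suppress=True)
d=np.load("wrist_c.npy"); P=cloud("wrist",d)
for r in range(200,340,8): print(r,P[r,274],P[r,268],P[r,281])
o=env.observe(); p=np.array(o["position"]);R=np.array(o["tool_rot"])
for X in ([0,0,0],[.011,0,0],[.011,0,-.019],[-.011,0,0],[0,0,-.019]): print(X,proj("wrist",p+R@X))
k,Rc,t=cal("wrist"); print(-Rc.T@t)
print(o["grip_width"],o["gripper_force"],o["time_s"])
E
```

```text
200 [0.4279 0.1263 0.1454] [0.4252 0.1267 0.1451] [0.431  0.1257 0.1452]
208 [0.4272 0.1224 0.1446] [0.4246 0.1231 0.1455] [0.4303 0.1218 0.1445]
216 [0.4266 0.1191 0.1462] [0.4238 0.1191 0.1445] [0.4297 0.1181 0.1446]
224 [0.426  0.1154 0.1461] [0.4232 0.1155 0.145 ] [0.429  0.1144 0.145 ]
232 [0.4252 0.1111 0.1448] [0.4224 0.1115 0.1445] [0.4284 0.1106 0.1449]
240 [0.4246 0.1077 0.146 ] [0.4217 0.1073 0.1438] [0.4277 0.1066 0.1447]
248 [0.4239 0.1036 0.1457] [0.4211 0.1039 0.1452] [0.427  0.1028 0.1451]
256 [0.4248 0.1082 0.1654] [0.4224 0.1085 0.165 ] [0.4278 0.1084 0.1668]
264 [0.425  0.1086 0.1738] [0.4227 0.1091 0.174 ] [0.4277 0.1083 0.1742]
272 [0.4249 0.1082 0.1798] [0.4228 0.1087 0.1801] [0.4276 0.1081 0.1806]
280 [0.4249 0.1079 0.1856] [0.4229 0.1086 0.1861] [0.4275 0.108  0.1866]
288 [0.4251 0.1085 0.1925] [0.4232 0.1091 0.193 ] [0.4273 0.1076 0.1916]
296 [0.425  0.1079 0.1967] [0.4232 0.1086 0.1972] [0.4274 0.1081 0.1977]
304 [0.4246 0.1053 0.1972] [0.4236 0.1099 0.2043] [0.4268 0.1047 0.1969]
312 [0.4241 0.1025 0.1974] [0.4236 0.1097 0.2084] [0.4263 0.1021 0.1974]
320 [0.4234 0.099  0.1966] [0.4233 0.1079 0.2098] [0.4258 0.0987 0.1968]
328 [0.4231 0.0969 0.198 ] [0.423  0.1061 0.211 ] [0.4252 0.0956 0.1966]
336 [0.4224 0.0932 0.1969] [0.422  0.1007 0.2072] [0.4248 0.093  0.1973]
[0, 0, 0] [np.float64(275.90117566088094), np.float64(242.66311362336137)]
[0.011, 0, 0] [np.float64(275.8779356335807), np.float64(223.0364692806902)]
[0.011, 0, -0.019] [np.float64(275.78287531250106), np.float64(235.99042900091945)]
[-0.011, 0, 0] [np.float64(275.92368147857155), np.float64(261.66970400918706)]
[0, 0, -0.019] [np.float64(275.8102284342982), np.float64(257.4379385794018)]
[0.4364 0.1679 0.3023]
0.00018206810251525385 0.0 5.525
```

Request:
{"api": "move_arm", "payload": {
  "plan": "0 0 0 0 0 0 0.036; 0 0 0 0 0 0 0.036; 0 0 0 0 0 0 0.036; 0 0 0 0 0 0 0.036; 0 0 0.005 0 0 0 0.036; 0 0 0.005 0 0 0 0.036; 0 0 0.005 0 0 0 0.036; 0 0 0.005 0 0 0 0.036; 0 0 0.005 0 0 0 0.036; 0 0 0 0 0 0 0.036"
}}

```text
time_s: 6.78
position: [0.4233, 0.097, 0.0972]
tool_rot: [[0.172, 0.985, -0.001], [0.985, -0.172, 0.0], [-0.0, -0.001, -1.0]]
ft_force: [0.7, 0.2, -0.3]
grip_width: 0.036
gripper_force: 0.0
```

```bash
python3 - <<'E'
from h import *
np.set_printoptions(precision=4,suppress=True)
iw,d=viewer.get_image("wrist"); P=cloud("wrist",d); np.save("wrist_d.npy",d)
cv2.imwrite("pics/d.png",iw[:,:,::-1])
it,dt=viewer.get_image("top"); cv2.imwrite("pics/dt.png",it[:,:,::-1])
o=env.observe(); print(o["position"],o["ft_force"],o["grip_width"])
for c in (222,228,234,322,328,334): print(c,[(r,P[r,c].round(3).tolist()) for r in range(226,300,10)])
E
```

```text
[0.4236 0.097  0.0976] [-0.108  -0.2177  0.7942] 0.03616905260688649
222 [(226, [0.376, 0.08, -0.0]), (236, [0.374, 0.072, 0.0]), (246, [0.372, 0.063, 0.0]), (256, [0.404, 0.113, 0.142]), (266, [0.405, 0.112, 0.151]), (276, [0.407, 0.112, 0.159]), (286, [0.408, 0.112, 0.167]), (296, [0.408, 0.11, 0.17])]
228 [(226, [0.381, 0.08, 0.001]), (236, [0.379, 0.071, 0.002]), (246, [0.377, 0.062, -0.0]), (256, [0.406, 0.111, 0.139]), (266, [0.408, 0.112, 0.151]), (276, [0.408, 0.11, 0.155]), (286, [0.407, 0.106, 0.156]), (296, [0.407, 0.103, 0.158])]
234 [(226, [0.386, 0.079, 0.0]), (236, [0.384, 0.07, 0.0]), (246, [0.382, 0.062, 0.0]), (256, [0.38, 0.053, 0.001]), (266, [0.407, 0.105, 0.137]), (276, [0.406, 0.101, 0.138]), (286, [0.406, 0.097, 0.14]), (296, [0.405, 0.093, 0.141])]
322 [(226, [0.456, 0.067, 0.001]), (236, [0.454, 0.058, 0.001]), (246, [0.453, 0.049, 0.001]), (256, [0.444, 0.105, 0.14]), (266, [0.443, 0.103, 0.146]), (276, [0.443, 0.099, 0.147]), (286, [0.442, 0.096, 0.149]), (296, [0.441, 0.092, 0.149])]
328 [(226, [0.46, 0.066, 0.0]), (236, [0.459, 0.057, 0.0]), (246, [0.458, 0.049, 0.001]), (256, [0.447, 0.105, 0.141]), (266, [0.445, 0.105, 0.151]), (276, [0.444, 0.105, 0.158]), (286, [0.443, 0.103, 0.162]), (296, [0.443, 0.1, 0.164])]
334 [(226, [0.462, 0.078, 0.035]), (236, [0.461, 0.07, 0.035]), (246, [0.46, 0.063, 0.036]), (256, [0.449, 0.104, 0.14]), (266, [0.448, 0.105, 0.151]), (276, [0.446, 0.105, 0.158]), (286, [0.445, 0.104, 0.165]), (296, [0.444, 0.105, 0.173])]
```

View pics/d.png

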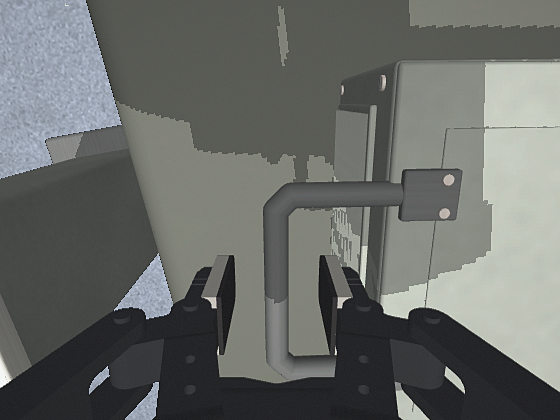

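Request:
{"api": "move_arm", "payload": {
  "plan": "0 0 0.005 0 0 0 0.036; 0 0 0.005 0 0 0 0.036; 0 0 0.004 0 0 0 0.036; 0 0 0 0 0 0 0; 0 0 0 0 0 0 0; 0 0 0 0 0 0 0; 0 0 0 0 0 0 0; 0 0 0 0 0 0 0",
  "grip_force": 30
}}

```text
time_s: 7.88
position: [0.4232, 0.097, 0.0834]
tool_rot: [[0.172, 0.985, -0.001], [0.985, -0.172, 0.0], [-0.0, -0.001, -1.0]]
ft_force: [-2.3, 0.7, -2.1]
grip_width: 0.0088
gripper_force: 29.2
```

Request:
{"api": "move_arm", "payload": {
  "plan": "0 0.0011 -0.0123 0 0 0 0; 0 0.0018 -0.0121 0 0 0 0; 0 0.0026 -0.0121 0 0 0 0; 0 0.0035 -0.0118 0 0 0 0; 0 0.0043 -0.0115 0 0 0 0; 0 0.005 -0.0113 0 0 0 0"
}}

```text
time_s: 8.62
position: [0.4404, 0.0942, 0.1557]
tool_rot: [[0.172, 0.985, -0.002], [0.985, -0.172, 0.001], [0.0, -0.002, -1.0]]
ft_force: [-7.3, 1.7, 0.9]
grip_width: 0.0087
gripper_force: 29.2
```

Request:
{"api": "move_arm", "payload": {
  "plan": "0 0.0058 -0.0108 0 0 0 0; 0 0.0065 -0.0105 0 0 0 0; 0 0.0072 -0.01 0 0 0 0; 0 0.0079 -0.0094 0 0 0 0; 0 0.0085 -0.0089 0 0 0 0; 0 0.009 -0.0084 0 0 0 0"
}}

```text
time_s: 9.38
position: [0.4839, 0.087, 0.2154]
tool_rot: [[0.171, 0.985, -0.002], [0.985, -0.171, 0.001], [0.001, -0.002, -1.0]]
ft_force: [-15.9, 4.6, 13.6]
grip_width: 0.0086
gripper_force: 29.6
```

Request:
{"api": "move_arm", "payload": {
  "plan": "0 0.0097 -0.0076 0 0 0 0; 0 0.0101 -0.007 0 0 0 0; 0 0.0106 -0.0063 0 0 0 0; 0 0.011 -0.0056 0 0 0 0; 0 0.0113 -0.0048 0 0 0 0; 0 0.0116 -0.0041 0 0 0 0; 0 0 0 0 0 0 0"
}}

```text
time_s: 10.25
position: [0.5506, 0.0758, 0.251]
tool_rot: [[0.171, 0.985, 0.006], [0.985, -0.171, 0.001], [0.002, 0.006, -1.0]]
ft_force: [-1.2, 4.7, 6.9]
grip_width: 0.0088
gripper_force: 30.5
```

Request:
{"api": "move_arm", "payload": {
  "plan": "0 0.0119 -0.0032 0 0 0 0; 0 0.0121 -0.0024 0 0 0 0; 0 0.0122 -0.0016 0 0 0 0; 0 0.0123 -0.0007 0 0 0 0; 0 0.0123 0.0001 0 0 0 0; 0 0.0123 0.0009 0 0 0 0; 0 0 0 0 0 0 0; 0 0 0 0 0 0 0"
}}

```text
time_s: 11.25
position: [0.6224, 0.0632, 0.2569]
tool_rot: [[0.171, 0.985, 0.005], [0.985, -0.171, 0.001], [0.002, 0.005, -1.0]]
ft_force: [2.1, 4.5, 3.1]
grip_width: 0.0086
gripper_force: 30.4
```

```bash
python3 - <<'E'
from h import *
np.set_printoptions(precision=4,suppress=True)
s,d=viewer.get_image("scene"); w,_=viewer.get_image("wrist")
cv2.imwrite("pics/e.png",cv2.resize(np.hstack([s,w])[:,:,::-1],(800,300),interpolation=cv2.INTER_AREA))
for n in ("flap_bar","flap_hinge"):
    for r in pinpoint("scene",n)[:2]: print(n,r,by_depth("scene",r["pixel"],d))
print(env.observe()["ft_force"])
E
```

```text
flap_bar {'pixel': [226.2, 125.1], 'conf': 0.93} [0.1552 0.2633 0.412 ]
flap_hinge {'pixel': [232.0, 196.9], 'conf': 0.68} [0.1326 0.2689 0.3264]
[2.2897 5.4125 2.2171]
```

View pics/e.png

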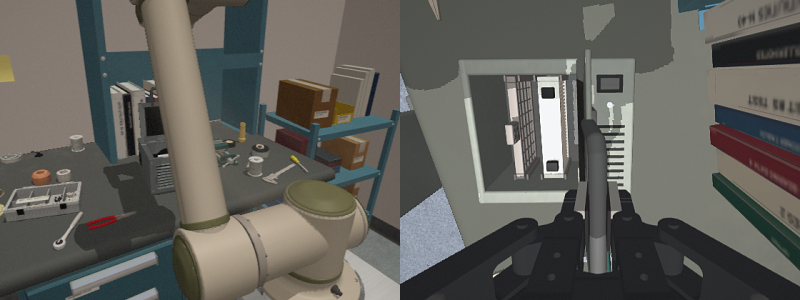

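```bash
python3 - <<'E'
from h import *
o=env.observe(); p=np.array(o["position"])
q,R=rows([(p,down(-10),1),(p,down(-10),3),(p+[0,0,.08],down(-10),4)],.036)
rows([((.50,.05,.34),down(-10),6)],.036,(q,R))
E
```

```text
0 0 0 0.0049 -0.0019 0.0026 0.036; 0 0 0 0 0 0 0.036; 0 0 0 0 0 0 0.036; 0 0 0 0 0 0 0.036; 0 0 -0.02 0 0 0 0.036; 0 0 -0.02 0 0 0 0.036; 0 0 -0.02 0 0 0 0.036; 0 0 -0.02 0 0 0 0.036 

-0.0057 -0.0197 -0.0005 0 0 0 0.036; -0.0057 -0.0197 -0.0005 0 0 0 0.036; -0.0057 -0.0197 -0.0005 0 0 0 0.036; -0.0057 -0.0197 -0.0005 0 0 0 0.036; -0.0057 -0.0197 -0.0006 0 0 0 0.036; -0.0057 -0.0196 -0.0005 0 0 0 0.036
```

Request:
{"api": "move_arm", "payload": {
  "plan": "0 0 0 0 0 0 0.036; 0 0 0 0 0 0 0.036; 0 0 0 0 0 0 0.036; 0 0 0 0 0 0 0.036; 0 0 -0.02 0 0 0 0.036; 0 0 -0.02 0 0 0 0.036; 0 0 -0.02 0 0 0 0.036; 0 0 -0.02 0 0 0 0.036"
}}

```text
time_s: 12.45
position: [0.6211, 0.0624, 0.3356]
tool_rot: [[0.172, 0.985, 0.0], [0.985, -0.172, -0.0], [-0.0, 0.0, -1.0]]
ft_force: [-0.2, 0.2, 0.1]
grip_width: 0.0359
gripper_force: 0.0
```

Request:
{"api": "move_arm", "payload": {
  "plan": "-0.0057 -0.0197 0 0 0 0 0.036; -0.0057 -0.0197 0 0 0 0 0.036; -0.0057 -0.0197 0 0 0 0 0.036; -0.0057 -0.0197 0 0 0 0 0.036; -0.0057 -0.0197 0 0 0 0 0.036; -0.0057 -0.0196 0 0 0 0 0.036; 0 0 0 0 0 0 0.036; 0 0 0 0 0 0 0.036"
}}

```text
time_s: 13.45
position: [0.4994, 0.049, 0.3349]
tool_rot: [[0.172, 0.985, 0.0], [0.985, -0.172, -0.0], [0.0, 0.0, -1.0]]
ft_force: [0.5, -0.4, -0.1]
grip_width: 0.0359
gripper_force: 0.0
```

```bash
python3 - <<'E'
from h import *
np.set_printoptions(precision=4,suppress=True)
o=env.observe(); print(o["position"],o["tool_rot"],o["ft_force"])
im,d=save("wrist","f.png"); np.save("wrist_f.npy",d)
for n in ("prefilter_tab","prefilter","main_filter","flap_bar","flap_hinge"):
    for r in pinpoint("wrist",n)[:2]: print(n,r,by_depth("wrist",r["pixel"],d))
im,d=viewer.get_image("top")
for n in ("prefilter_tab","main_filter","flap_bar","flap_hinge"):
    for r in pinpoint("top",n)[:2]: print("top",n,r,by_depth("top",r["pixel"],d))
E
```

```text
[0.4994 0.049  0.3349] [[ 0.1721  0.9851  0.0002]
 [ 0.9851 -0.1721 -0.    ]
 [ 0.      0.0002 -1.    ]] [ 0.5489 -0.4093 -0.0956]
prefilter_tab {'pixel': [281.9, 138.1], 'conf': 0.61} [0.5112 0.0819 0.1221]
prefilter {'pixel': [281.5, 128.8], 'conf': 0.86} [0.5124 0.0915 0.122 ]
main_filter {'pixel': [315.9, 131.0], 'conf': 0.8} [0.5506 0.0801 0.0916]
flap_bar {'pixel': [486.4, 170.5], 'conf': 0.74} [0.6197 0.064  0.3165]
flap_hinge {'pixel': [371.9, 139.2], 'conf': 0.56} [0.6005 0.0671 0.1423]
top prefilter_tab {'pixel': [255.6, 215.2], 'conf': 0.54} [0.4398 0.0489 0.4707]
top main_filter {'pixel': [256.4, 205.3], 'conf': 0.67} [0.4582 0.0473 0.4796]
```

View pics/f.png

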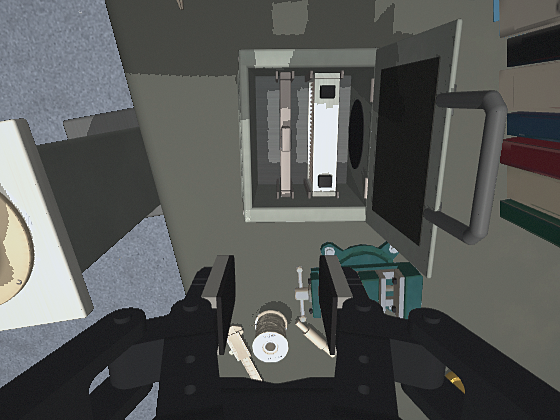

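```bash
python3 - <<'E'
from h import *
np.set_printoptions(precision=4,suppress=True)
P=cloud("wrist",np.load("wrist_f.npy")); q=P[70:200,262:305].reshape(-1,3)
t=q[(q[:,2]>.112)&(q[:,2]<.14)]; r=cv2.minAreaRect(t[:,:2].astype(np.float32)); print("tab",len(t),t.mean(0),t.min(0),t.max(0),r)
f=q[(q[:,2]>.09)&(q[:,2]<.104)]; print("frame",len(f),f.mean(0),f.min(0),f.max(0),cv2.minAreaRect(f[:,:2].astype(np.float32)))
print(np.histogram(q[:,2],bins=np.arange(0,.16,.01)))
for v in (120,128,134,138,144,150): print(v,[(u,P[v,u].round(3).tolist()) for u in range(276,298,3)])
E
```

```text
tab 243 [0.5144 0.0804 0.1228] [0.5078 0.0671 0.115 ] [0.521  0.0931 0.1258] ((0.5143882036209106, 0.08011356741189957), (0.02549443207681179, 0.009692782536149025), 80.34294128417969)
frame 1297 [0.5145 0.0823 0.0968] [0.4749 0.0044 0.0901] [0.5463 0.1542 0.1032] ((0.5117295384407043, 0.07942645251750946), (0.1445312649011612, 0.05053464695811272), 80.50352478027344)
(array([  17, 3416,   80,   78,   63,   77,   78,   94,  125, 1272,   32,
          4,  239,    0,    0]), array([0.  , 0.01, 0.02, 0.03, 0.04, 0.05, 0.06, 0.07, 0.08, 0.09, 0.1 ,
       0.11, 0.12, 0.13, 0.14, 0.15]))
120 [(276, [0.507, 0.096, 0.012]), (279, [0.511, 0.096, 0.013]), (282, [0.514, 0.099, 0.096]), (285, [0.517, 0.099, 0.097]), (288, [0.521, 0.098, 0.098]), (291, [0.527, 0.093, 0.013]), (294, [0.531, 0.092, 0.012]), (297, [0.535, 0.091, 0.013])]
128 [(276, [0.505, 0.086, 0.013]), (279, [0.509, 0.085, 0.012]), (282, [0.513, 0.092, 0.122]), (285, [0.516, 0.092, 0.123]), (288, [0.519, 0.091, 0.123]), (291, [0.525, 0.082, 0.013]), (294, [0.529, 0.082, 0.012]), (297, [0.533, 0.081, 0.012])]
134 [(276, [0.503, 0
[... 252 characters left out ...]
.013]), (279, [0.507, 0.072, 0.012]), (282, [0.511, 0.082, 0.123]), (285, [0.514, 0.082, 0.123]), (288, [0.517, 0.081, 0.123]), (291, [0.523, 0.069, 0.011]), (294, [0.527, 0.069, 0.013]), (297, [0.531, 0.068, 0.012])]
144 [(276, [0.501, 0.065, 0.014]), (279, [0.505, 0.064, 0.011]), (282, [0.51, 0.076, 0.123]), (285, [0.513, 0.075, 0.123]), (288, [0.516, 0.075, 0.124]), (291, [0.521, 0.061, 0.013]), (294, [0.525, 0.06, 0.011]), (297, [0.53, 0.06, 0.012])]
150 [(276, [0.5, 0.057, 0.013]), (279, [0.504, 0.056, 0.012]), (282, [0.509, 0.069, 0.123]), (285, [0.512, 0.069, 0.123]), (288, [0.515, 0.068, 0.122]), (291, [0.52, 0.053, 0.013]), (294, [0.524, 0.052, 0.012]), (297, [0.528, 0.052, 0.012])]
```

```bash
python3 - <<'E'
from h import *
rows([((.5144,.0803,.15),down(-9.7),6),((.5144,.0803,.083),down(-9.7),4)],.026)
E
```

```text
0.0056 0.0016 0.0308 0 0 -0.0006 0.026; 0.0056 0.0016 0.0308 0 0 -0.0006 0.026; 0.0055 0.0017 0.0308 0 0 -0.0006 0.026; 0.0056 0.0017 0.0308 0 0 -0.0006 0.026; 0.0055 0.0016 0.0309 0 0 -0.0005 0.026; 0.0056 0.0017 0.0308 0 0 -0.0006 0.026; 0 0 0.0168 0 0 0 0.026; 0 0 0.0167 0 0 0 0.026; 0 0 0.0168 0 0 0 0.026; 0 0 0.0167 0 0 0 0.026
```

Request:
{"api": "move_arm", "payload": {
  "plan": "0.0056 0.0016 0.0308 0 0 -0.0006 0.026; 0.0056 0.0016 0.0308 0 0 -0.0006 0.026; 0.0055 0.0017 0.0308 0 0 -0.0006 0.026; 0.0056 0.0017 0.0308 0 0 -0.0006 0.026; 0.0055 0.0016 0.0309 0 0 -0.0005 0.026; 0.0056 0.0017 0.0308 0 0 -0.0006 0.026; 0 0 0.0168 0 0 0 0.026; 0 0 0.0167 0 0 0 0.026; 0 0 0.0168 0 0 0 0.026; 0 0 0.0167 0 0 0 0.026; 0 0 0 0 0 0 0.026; 0 0 0 0 0 0 0.026"
}}

```text
time_s: 15.5
position: [0.5148, 0.0803, 0.0837]
tool_rot: [[0.168, 0.986, 0.001], [0.986, -0.168, -0.0], [0.0, 0.001, -1.0]]
ft_force: [-0.4, -0.1, -0.2]
grip_width: 0.0262
gripper_force: 0.0
```

```bash
python3 - <<'E'
from h import *
np.set_printoptions(precision=4,suppress=True)
o=env.observe(); print(o["position"],o["tool_rot"],o["ft_force"])
iw,d=save("wrist","g.png"); P=cloud("wrist",d)
for c in (236,240,306,312,318): print(c,[(r,P[r,c].round(3).tolist()) for r in range(246,290,5)])
E
```

```text
[0.5148 0.0803 0.0837] [[ 0.1685  0.9857  0.001 ]
 [ 0.9857 -0.1685 -0.0001]
 [ 0.0001  0.001  -1.    ]] [-0.3694 -0.1483 -0.2074]
236 [(246, [0.48, 0.054, 0.012]), (251, [0.479, 0.05, 0.012]), (256, [0.501, 0.094, 0.127]), (261, [0.501, 0.095, 0.133]), (266, [0.502, 0.094, 0.136]), (271, [0.502, 0.094, 0.14]), (276, [0.502, 0.094, 0.144]), (281, [0.503, 0.094, 0.149]), (286, [0.504, 0.094, 0.153])]
240 [(246, [0.483, 0.054, 0.012]), (251, [0.482, 0.05, 0.012]), (256, [0.503, 0.095, 0.128]), (261, [0.503, 0.094, 0.131]), (266, [0.503, 0.094, 0.136]), (271, [0.504, 0.094, 0.141]), (276, [0.504, 0.094, 0.145]), (281, [0.504, 0.093, 0.147]), (286, [0.504, 0.091, 0.147])]
306 [(246, [0.532, 0.046, 0.013]), (251, [0.531, 0.042, 0.013]), (256, [0.53, 0.037, 0.012]), (261, [0.53, 0.034, 0.013]), (266, [0.529, 0.03, 0.012]), (271, [0.529, 0.026, 0.013]), (276, [0.528, 0.021, 0.012]), (281, [0.527, 0.017, 0.012]), (286, [0.527, 0.013, 0.013])]
312 [(246, [0.536, 0.045, 0.012]), (251, [0.535, 0.041, 0.012]), (256, [0.531, 0.089, 0.127]), (261, [0.531, 0.088, 0.13]), (266, [0.53, 0.089, 0.136]), (271, [0.53, 0.09, 0.141]), (276, [0.53, 0.089, 0.143]), (281, [0.529, 0.087, 0.144]), (286, [0.529, 0.085, 0.144])]
318 [(246, [0.54, 0.044, 0.013]), (251, [0.54, 0.04, 0.013]), (256, [0.534, 0.089, 0.128]), (261, [0.533, 0.089, 0.132]), (266, [0.533, 0.089, 0.137]), (271, [0.532, 0.089, 0.141]), (276, [0.532, 0.089, 0.144]), (281, [0.531, 0.089, 0.148]), (286, [0.531, 0.089, 0.152])]
```

View pics/g.png

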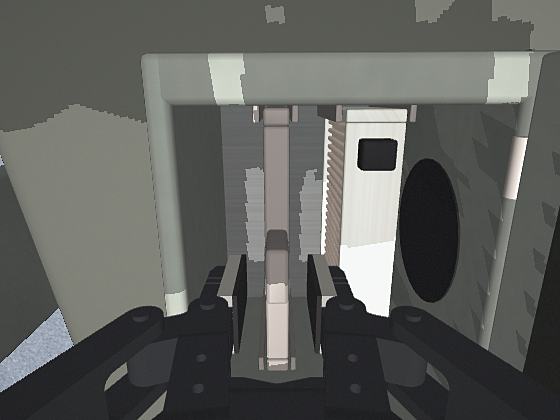

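Request:
{"api": "move_arm", "payload": {
  "plan": "0 0 0.006 0 0 0 0.026; 0 0 0.006 0 0 0 0.026; 0 0 0.005 0 0 0 0.026; 0 0 0.005 0 0 0 0.026; 0 0 0 0 0 0 0.026; 0 0 0 0 0 0 0; 0 0 0 0 0 0 0; 0 0 0 0 0 0 0; 0 0 0 0 0 0 0; 0 0 0 0 0 0 0",
  "grip_force": 50
}}

```text
time_s: 16.8
position: [0.5145, 0.0803, 0.0612]
tool_rot: [[0.168, 0.986, 0.0], [0.986, -0.168, -0.0], [0.0, 0.0, -1.0]]
ft_force: [0.8, 0.1, 2.7]
grip_width: 0.0089
gripper_force: 50.0
```

Request:
{"api": "move_arm", "payload": {
  "plan": "0 0 -0.004 0 0 0 0; 0 0 -0.006 0 0 0 0; 0 0 -0.008 0 0 0 0; 0 0 -0.008 0 0 0 0; 0 0 -0.008 0 0 0 0; 0 0 0 0 0 0 0"
}}

```text
time_s: 17.55
position: [0.5147, 0.0803, 0.0957]
tool_rot: [[0.168, 0.986, 0.001], [0.986, -0.168, -0.0], [0.0, 0.001, -1.0]]
ft_force: [0.1, 0.7, -1.9]
grip_width: 0.0088
gripper_force: 49.6
```

Weight of about 1–2 N shows on the wrist: the cassette is coming along.

Request:
{"api": "move_arm", "payload": {
  "plan": "0 0 -0.012 0 0 0 0; 0 0 -0.014 0 0 0 0; 0 0 -0.014 0 0 0 0; 0 0 -0.014 0 0 0 0; 0 0 -0.014 0 0 0 0; 0 0 -0.014 0 0 0 0; 0 0 -0.014 0 0 0 0; 0 0 -0.014 0 0 0 0; 0 0 -0.014 0 0 0 0; 0 0 -0.014 0 0 0 0; 0 0 -0.014 0 0 0 0; 0 0 -0.014 0 0 0 0"
}}

```text
time_s: 19.05
position: [0.5144, 0.0803, 0.2619]
tool_rot: [[0.168, 0.986, 0.0], [0.986, -0.168, 0.0], [0.0, 0.0, -1.0]]
ft_force: [-0.3, -0.0, -0.9]
grip_width: 0.0091
gripper_force: 49.5
```

```bash
python3 - <<'E'
from h import *
np.set_printoptions(precision=4,suppress=True)
o=env.observe(); print(o["position"],o["ft_force"],o["wrist_torque"],o["grip_width"])
w,d=viewer.get_image("wrist"); s,ds=viewer.get_image("scene")
cv2.imwrite("pics/i.png",cv2.resize(np.hstack([s,w])[:,:,::-1],(800,300),interpolation=cv2.INTER_AREA))
np.save("wrist_i.npy",d); np.save("scene_i.npy",ds)
rows([((.45,.08,.275),down(0),6)],0)
E
```

```text
[0.5144 0.0803 0.2619] [-0.3058 -0.0001 -0.8889] [-0.0198  0.0287 -0.0197] 0.009146372381449969
-0.0019 -0.0107 -0.0021 0.0005 0 -0.0282 0; -0.0016 -0.0107 -0.0021 0.0005 0 -0.0282 0; -0.0013 -0.0107 -0.0021 0.0005 0 -0.0282 0; -0.0009 -0.0108 -0.002 0.0005 0 -0.0282 0; -0.0006 -0.0108 -0.0021 0.0005 0 -0.0282 0; -0.0004 -0.0108 -0.002 0.0005 0 -0.0283 0
```

View pics/i.png

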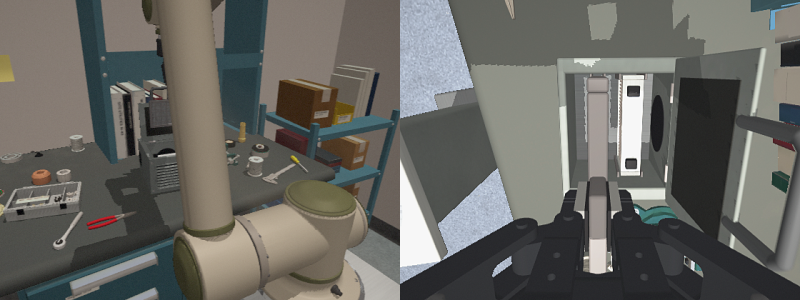

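Request:
{"api": "move_arm", "payload": {
  "plan": "-0.0019 -0.0107 -0.0021 0 0 -0.0282 0; -0.0016 -0.0107 -0.0021 0 0 -0.0282 0; -0.0013 -0.0107 -0.0021 0 0 -0.0282 0; -0.0009 -0.0108 -0.002 0 0 -0.0282 0; -0.0006 -0.0108 -0.0021 0 0 -0.0282 0; -0.0004 -0.0108 -0.002 0 0 -0.0283 0; 0 0 0 0 0 0 0; 0 0 0 0 0 0 0; 0 0 0 0 0 0 0"
}}

```text
time_s: 20.27
position: [0.4497, 0.08, 0.2732]
tool_rot: [[0.0, 1.0, -0.0], [1.0, -0.0, 0.0], [0.0, -0.0, -1.0]]
ft_force: [0.0, -0.4, -1.3]
grip_width: 0.009
gripper_force: 49.6
```

```bash
python3 - <<'E'
from h import *
np.set_printoptions(precision=4,suppress=True)
o=env.observe(); print(o["position"],o["tool_rot"],o["ft_force"],o["qvel"],o["grip_width"])
w,d=save("wrist","j.png"); P=cloud("wrist",d).reshape(-1,3)
tip=o["position"][2]+.0385; zf=tip-.003
m=(abs(P[:,0]-.45)<.015)&(P[:,1]>.098)&(P[:,1]<.16)&(abs(P[:,2]-zf)<.015); q=P[m]; print(len(q),q.mean(0),q.min(0),q.max(0))
q=q[abs(q[:,2]-np.median(q[:,2]))<.004]
print("yaw deg (x vs y)",np.degrees(np.polyfit(q[:,1],q[:,0],1)[0]),"roll",np.degrees(np.polyfit(q[:,1],q[:,2],1)[0]),"rect",cv2.minAreaRect(q[:,:2].astype(np.float32)))
for n in ("main_filter","flap_bar"):
    for r in pinpoint("wrist",n)[:1]: print(n,r,by_depth("wrist",r["pixel"],d))
t,dt=viewer.get_image("top"); 
for r in pinpoint("top","bench_front")[:1]: print(r,by_depth("top",r["pixel"],dt))
pts=np.array([c[np.where(abs(c[:,2])<.008)[0].max()] for c in cloud("top",dt)[:,20:150:3].swapaxes(0,1)]); print("edge",np.degrees(np.polyfit(pts[:,1],pts[:,0],1)[0]))
E
```

```text
[0.4497 0.08   0.2732] [[ 0.0002  1.     -0.0002]
 [ 1.     -0.0002  0.    ]
 [ 0.     -0.0002 -1.    ]] [ 0.0226 -0.4378 -1.2976] [-0.0281  0.0774  0.0419 -0.0595  0.0082 -0.0237] 0.008993256277474803
3716 [0.4502 0.125  0.3093] [0.4441 0.098  0.3041] [0.4562 0.1495 0.3114]
yaw deg (x vs y) -0.05657032733863191 roll -0.2563383790907934 rect ((0.4501385986804962, 0.12375209480524063), (0.01206321269273758, 0.05146794393658638), 0.06247931718826294)
main_filter {'pixel': [366.6, 169.5], 'conf': 0.95} [0.5506 0.0787 0.0516]
{'pixel': [281.7, 271.7], 'conf': 0.66} [ 0.3688 -0.0053  0.001 ]
edge -0.14220042265803484
```

View pics/j.png

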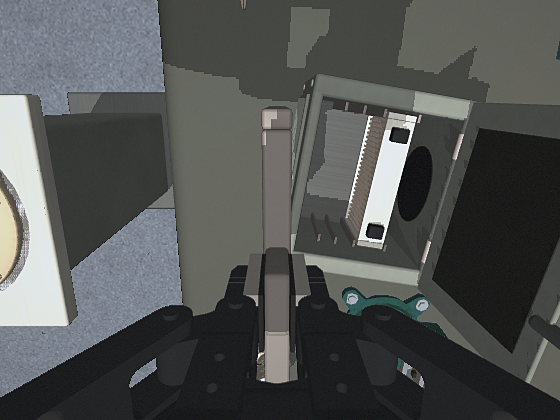

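Request:
{"api": "move_arm", "payload": {
  "plan": "0 0 0 0 0 0 0; 0 0 0 0 0 0 0; 0 0 0 0 0 0 0; 0 0 0 0 0 0 0"
}}

```text
time_s: 21.02
position: [0.4495, 0.08, 0.2734]
tool_rot: [[0.0, 1.0, 0.0], [1.0, -0.0, 0.0], [0.0, 0.0, -1.0]]
ft_force: [-0.5, 0.1, -1.5]
grip_width: 0.0089
gripper_force: 49.6
```

```bash
python3 -c "
from rig import env
print(env.close_job())"
```

```text
the job is handed in; nothing more can be done
None
```

Job handed in at about 21 s: the flap stands open by itself at roughly 1.68 rad and the main filter is still seated. The cassette is held upright and square to the cart (within 0.3°), its underside about 9 cm above the rim. The first grasp on the handle closed on nothing, because the fingertips sat about 38 mm short of the stated TCP; I corrected for that in every later move.

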